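# Eject the blade cassette from the vegetable slicer and catch it

## Task

Eject the blade cassette of the sloping vegetable slicer and catch it: press the red release key with one fingertip, and with the other finger stop the orange cassette as it springs out, before it slides down to the end of the ramp. Touch the cassette only on its plastic, never on the steel blade; pick nothing up and leave the other things on the counter where they stand. Finish with the finger still holding the cassette back on the ramp.

Things in the scene. Friction and masses are not known exactly. Their poses are not given: they have to be found in the camera images.
- slicer: White and steel hand slicer on rubber feet; does not move. It falls 18 degrees along its own +x; y across, z up. Origin on the counter, 55 mm straight below P, the mid point of the ramp's top at the latched cassette's front edge. Along the slope from P: steel ramp 0 to +97 mm, cassette -100 to 0, feed plate to -210, black loop handle to -251. 124 mm wide, 138 mm wide at the key.
- ramp_end (a point): Middle of the lower end of the steel ramp's top face, 97 mm down the slope from P. Low rails stand beside the ramp, 52 to 59 mm off its middle and 5 mm above its face; beside the cassette and the feed plate the rails are 18 mm above it (52 to 62 mm off the middle).
- key (a joint): Red release key, a cap 16 x 16 mm on the right-hand rail looking down the fall (slicer -y), 32 mm down the slope from P, 64 mm off the middle, pressed straight into the slope. 0 = up (top 16 mm above the ramp's face), 0.007 m = fully down (top 9 mm above it). A spring lifts it: 1.6 N at first, about 5 N fully down. The cassette is set free at about 0.004 m.
- key_top (a point): Middle of the top face of the red key; moves with it. Axes: x down the slope, y across, z square off the slope.
- cassette (a joint): How far the orange blade cassette has come down the ramp (m): 0 latched, 0.095 at the end. Once the key is pressed a spring kicks it out by 12 mm in about 0.2 s; then it creeps on at about 20 mm/s by its own weight and reaches the end 3 to 5 s later unless stopped. It runs in grooves and cannot be lifted. A stop of under 1 N holds it (up to 5 N in the first 12 mm).
- lip (a point): Middle of the top of the finger lip on the front (lower) edge of the orange cassette; moves with it; axes as key_top. The cassette is 100 mm long and 100 mm wide. Its front face, 80 mm wide, rises from 5 to 23.5 mm above the ramp's face; behind the 6 mm thick lip the plastic is 14 mm above it.
- blade_mid (a point): Middle of the steel blade, which lies across the cassette, 98 mm x 16 mm, slightly slanted, standing 2 mm proud of the plastic, 56 mm up the slope from the cassette's front edge; moves with the cassette. Not to be touched.
- holder: Bystander: grey food holder with a knob, 84 mm across, 62 mm high; origin at the middle of its underside.
- jar: Bystander: white jar with a wooden lid, 84 mm across, 106 mm high; origin at the middle of its underside.
- spare: Bystander: spare green cassette lying on the counter, 100 mm x 100 mm, 22 mm high; origin at the middle of its underside.

How it is judged:
By the outcome, as a careful person would: the job done as asked, in the order asked, and still so for the second after the job is handed in, while the arm keeps its last pose, push and grip.
It also fails if it takes over 34 s, if anything falls off the work surface, if the arm or the gripper's body presses on something with over 40 N, if the wrist force passes 120 N, or if a joint passes its speed limit or range.

## Robot

A 6-joint arm with a two-finger parallel gripper is mounted at the origin on the work surface. World frame = base frame: x ahead of the robot, y to its left, z up, the work surface at z = 0. Lengths are in mm, angles in rad, forces in N, time in s.
With the tool pointing down it reaches from about 400 to 825 mm from the base axis. Payload 7 kg.
Tool frame: the origin (TCP) lies on the mounting face of the last link; the fingertips stand 173 mm ahead of it and the grasp point (between the pads) lies 155 mm ahead of it; z points along the fingers, y is the line along which they close (so a half turn about z gives the same grasp; the last joint's range is limited). The gripper opens to 85 mm and grips with 20 to 120 N. Pads are 22 mm wide; open, the fingers measure 114 mm over their backs; the gripper's body (76 mm by 85 mm) begins 54 mm behind the grasp point. The pads swing forward as they close: fully open they stand 13 mm farther back than shut.
Start: joints at [-0.847, 0.359, 0.012, 0, -1.224, -0.288], TCP at [284.914, -611.899, 404.702] pointing down, gripper open.
Joint ranges: [-3.07, 3.07], [-1.43, 2.12], [-1.02, 1.25], [-3.03, 1.67], [-3.05, -0], [-3.03, 3.03]. Speed limits (rad/s): [2.39, 2.39, 3.01, 3.14, 3.14, 3.14].

## Interface

Orientations are given as a rotation vector (axis times angle).
In Python, from cell import env, imaging, job_done gives the robot as it stands. The module is installed in compiled form; this text tells all that it offers.
- The arm moves only by the tool servo_tool, never from a script. Its argument "rows" is a list of rows, each a list of 4 numbers: the shift along the tool's x, y, z in cm, then the turn about the tool's z in degrees. In form: [[tx, ty, tz, roll], ...]. A call has 1 to 8 rows; each row shifts and turns the commanded pose from where the row before left it, along the tool's axes as they then stand; what a row does not reach is not made up. A row lasts 1/8 s, in which the tool goes at most 62.5 mm and 10.7 degrees, less where a joint would pass 70% of its speed; a pose out of reach is approached as far as the arm can. A call with a gripper value outside its range is refused whole. "hand" is the opening in per cent of the stroke, from 0 (shut) to 100 (fully open), set as the call begins (left out, the last holds). The fingers move at their own pace and stop on an object; "force" is the grip in N (left out, the last holds). Time passes only in rows, so rows that do not move let the fingers close. It gives the time, the measured TCP pose, the force, the opening and the grip force at its end, in the units of the state.
- env.sense(): the state, without advancing time (a new reading comes with each control period).
- imaging.snapshot(name): name is "scene" or "top" or "wrist"; returns a dict with "img" (384x512x3 uint8, red, green, blue), "range_z" (384x512 float32, mm along the optical axis (not along the pixel's ray), 0 where there is no reading), "camera_matrix" (3x3 intrinsics, pixels), "R" (3x3) and "t" (3): a world point X has camera coordinates R X + t; the wrist camera has in their place "mount" (4x4, takes a point from camera to tool coordinates, whose origin is the TCP and whose axes are the flange's). Camera axes: x right, y down, z forward; pixel columns grow to the right and rows downward; lengths in mm; the calibration is good to about 2 mm. A picture is of the moment at which its call begins: read the wrist's pose just before it.
- job_done(): hands the job in; it is judged then, once.
Trained networks look in a picture, given as the dict that the camera call returned (one of the last four; its "shot" number tells which), for a name from the list of things; names that differ only in an ending like _2 or _b are one class to them, and where a whole thing is asked for, a point or a joint stands for the part that bears it (a point fixed in the world has none). Each returns a list of dicts, best first, with "conf" (0 to 1); they miss things now and then, are a little off and sometimes report something else, mostly with a low value. They report only what shows in the picture. A call takes as long as a camera call.
- imaging.outline_of(picture, thing): "region" (384x512 bool, what is visible of it) and "bbox" ([left, top, right, bottom] as shares, 0 to 1, of the picture: columns of its width, rows of its height, round what is visible of it).
- imaging.place_of(picture, thing): "at" ([column, row] as shares, 0 to 1, of the picture: columns of its width, rows of its height: a listed point, or the origin of a listed thing).
The state is a dict: "clock": time; "joint_pos": joint angles; "dq": joint speeds; "effort": joint torques, N m; "position": TCP position; "eef_rot": TCP orientation; "contact_force": force on the tool from outside, world axes, zero at the start; "moment": the same for the moment, N m; "opening": opening from 0.0 (shut) to 1.0 (fully open); "finger_force": force on a finger pad.
Only numpy, scipy, OpenCV 4.12 (cv2) and the standard library are available. Lean on these libraries where they do the work, as an engineer would, in place of code of your own. Each camera call takes 0.05 s, during which the arm holds its last target. There are 200 camera calls.

## Working session

There is one attempt and no reset: what is moved stays moved. The work goes in short steps, Python scripts to look and compute and a tool call to move; the robot and the scene stay as the last step left them, time stands still between calls to the robot, and variables do not carry over. Pictures are saved under pics/ and viewed, at most 10 in all, crops included, and the job is handed in when it is done.

Besides the shell and the picture viewer there is one more tool, called after "Call:" as name(argument=value, ...) on one line, values as JSON. servo_tool: Moves the arm, as the interface text tells. Its arguments: {"type":"object","properties":{"rows":{"type":"array"},"hand":{"type":"number"},"force":{"type":"number"}},"required":["rows"]}

```bash
mkdir -p pics
cat > h.py <<'E'
import numpy as np, cv2
from scipy.spatial.transform import Rotation as Ro
from cell import env, imaging, job_done
def world(p,uv,r=2):
    u,v=uv; Z=p["range_z"][int(v)-r:int(v)+r+1,int(u)-r:int(u)+r+1]; z=np.median(Z[Z>0])
    K=np.array(p["camera_matrix"]); c=np.linalg.inv(K)@[u,v,1]*z
    return np.array(p["R"]).T@(c-np.array(p["t"]))
def save(p,n): cv2.imwrite("pics/"+n,p["img"][:,:,::-1])
E
python3 - <<'E'
from h import *
s=env.sense(); print({k:np.round(v,3) for k,v in s.items()})
for n in("scene","top"):
    p=imaging.snapshot(n); save(p,n+"0.png")
    for t in("slicer","key_top","lip","blade_mid","ramp_end","holder","jar","spare"):
        for o in imaging.place_of(p,t)[:2]:
            uv=np.array(o["at"])*[512,384]
            try: print(n,t,round(o["conf"],2),uv.round(1),world(p,uv).round(1))
            except Exception as e: print(n,t,uv,e)
E
```

```text
{'clock': np.float64(0.0), 'joint_pos': array([-0.847,  0.359,  0.011, -0.   , -1.224, -0.288]), 'dq': array([-0.   , -0.   , -0.001,  0.001,  0.001, -0.   ]), 'effort': array([-0.0000e+00, -5.8333e+01,  2.9342e+01,  6.9360e+00, -6.0000e-03,
        0.0000e+00]), 'position': array([ 284.873, -611.729,  403.77 ]), 'eef_rot': array([ 6.790e-01, -3.067e+00, -2.000e-03]), 'contact_force': array([ 0.039,  0.097, -0.397]), 'moment': array([-0.049, -0.051,  0.   ]), 'finger_force': np.float64(0.0), 'opening': np.float64(1.003)}
scene slicer 0.7 [264.7 205. ] [615.1 116.8  39.8]
scene key_top 0.38 [244.3 197.3] [594.   65.5  57.2]
scene lip 0.85 [263.5 182.5] [564.8 124.2  77.7]
scene blade_mid 0.82 [264.3 170.6] [518.8 137.3  85.5]
scene ramp_end 0.78 [270.  220.1] [652.5 122.8  17.2]
scene holder 0.62 [341.1 229.3] [727.6 290.4  21. ]
scene jar 0.82 [326.5 206.5] [635.3 284.5  25.7]
scene spare 0.82 [201.7 210.6] [571.6 -47.6  12.2]
top slicer 0.89 [231.5 217.7] [539.3 129.3  75.3]
top slicer 0.55 [298.8 206. ] [556.7 -52.7  11. ]
top key_top 0.62 [249.9 197.2] [592.2  76.2  42.5]
top lip 0.61 [229.  208.3] [563.8 132.6  76.1]
top blade_mid 0.57 [228.5 227.8] [513.5 139.   87. ]
top ramp_end 0.83 [231.4 178.8] [ 6.604e+02  1.203e+02 -3.000e-01]
top holder 0.71 [168.9 175.1] [686.  287.   27.4]
top jar 0.93 [166.8 209.1] [576.7 281.8 105.8]
top spare 0.82 [295.2 208. ] [552.6 -42.2  10.8]
```

View pics/scene0.png

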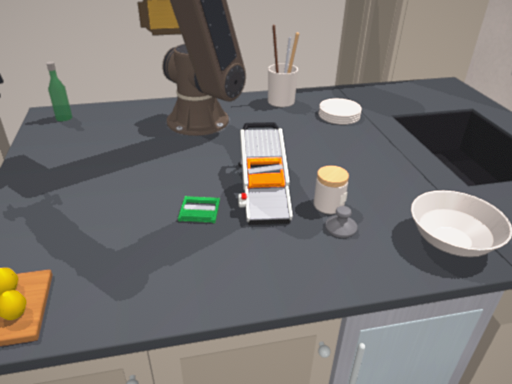

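View pics/top0.png

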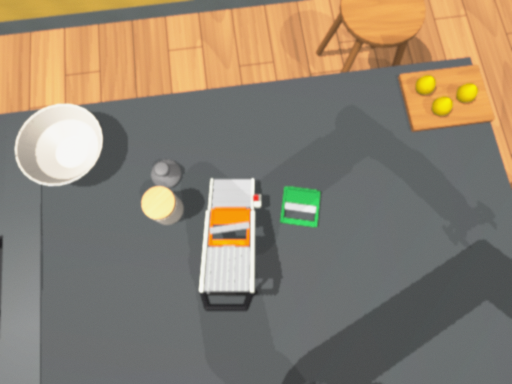

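Run:
```python
from h import *
p=imaging.snapshot("top")
K=np.array(p["camera_matrix"]);Z=p["range_z"]
v,u=np.mgrid[:384,:512]
W=(np.stack([u,v,np.ones_like(u)],-1)@np.linalg.inv(K).T*Z[...,None]-np.array(p["t"]))@np.array(p["R"])
h=cv2.cvtColor(p["img"],cv2.COLOR_RGB2HSV)
def fit(m,n):
    m&=Z>0; X=W[m]; c=np.median(X,0)
    r=cv2.minAreaRect(X[:,:2].astype(np.float32)); print(n,m.sum(),c.round(1),r)
    A=np.c_[X[:,:2],np.ones(len(X))]; print(" plane",np.linalg.lstsq(A,X[:,2],rcond=None)[0].round(3))
box=(u>190)&(u<270)&(v>140)&(v<300)
fit(box&(h[...,0]>6)&(h[...,0]<22)&(h[...,1]>150)&(h[...,2]>80),"orange")
fit(box&((h[...,0]<6)|(h[...,0]>174))&(h[...,1]>150)&(h[...,2]>60),"red")
for t in("cassette","key","slicer"):
    for o in imaging.outline_of(p,t)[:1]: print(o["conf"]); fit(o["region"].copy(),t)
```

```text
orange 876 [536.5 135.9  77.4] ((517.7235107421875, 138.23825073242188), (101.65467834472656, 94.66120147705078), 82.20396423339844)
 plane [-1.56000e-01  2.90000e-02  1.55215e+02]
red 18 [586.2  61.9  59.8] ((587.1939086914062, 61.95020294189453), (7.8082733154296875, 12.295943260192871), 82.26307678222656)
 plane [-4.41000e-01 -1.16000e-01  3.25855e+02]
0.89
cassette 1391 [525.7 136.6  80.6] ((519.876708984375, 135.90579223632812), (105.27144622802734, 109.97898864746094), 81.75117492675781)
 plane [-2.98000e-01  4.10000e-02  2.29797e+02]
0.79
slicer 6286 [464.9 141.   97.2] ((485.03289794921875, 143.05284118652344), (151.4730682373047, 357.8604736328125), 78.88182830810547)
 plane [-3.01000e-01  7.00000e-02  2.21922e+02]
```

```bash
cat >> h.py <<'E'
def goal(P,yaw,xs,ys,tz):
    s=env.sense(); T=Ro.from_rotvec(s["eef_rot"]).as_matrix(); p=np.array(s["position"])
    c,n=np.cos(yaw),np.sin(yaw)
    g=np.array([P[0]+c*xs-n*ys,P[1]+n*xs+c*ys,tz])
    d=T.T@(g-p); ty=np.arctan2(T[1,1],T[0,1]); 
    r=-np.degrees((yaw+np.pi/2-ty)); r=(r+90)%180-90
    print("pos",p.round(1),"goal",g.round(1),"tool shift cm",(d/10).round(2),"roll deg",r.round(1),"q",np.round(s["joint_pos"],2),"F",np.round(s["contact_force"],2),"open",round(float(s["opening"]),3),"t",s["clock"]); print(T.round(3))
E
python3 -c "
from h import *
goal((560,130.2),np.radians(-7.8),40,-31.5,290)"
```

```text
pos [ 284.9 -611.9  404.7] goal [595.4  93.6 290. ] tool shift cm [-57.92  50.85  11.47] roll deg 32.8 q [-0.85  0.36  0.01  0.   -1.22 -0.29] F [-0.1   0.09 -0.22] open 1.001 t 1.1
[[-0.907 -0.422  0.   ]
 [-0.422  0.907 -0.   ]
 [ 0.    -0.    -1.   ]]
```

Call:
servo_tool(rows=[[-3.6,3.2,0,0],[-3.6,3.2,0,0],[-3.6,3.2,0,0],[-3.6,3.2,0,0],[-3.6,3.2,0,0],[-3.6,3.2,0,0],[-3.6,3.2,0,0],[-3.6,3.2,0,0]], hand=60, force=40)

```text
clock: 2.1
position: [438.3, -256.8, 405.1]
eef_rot: [-0.679, 3.067, -0.001]
contact_force: [0.9, 0.2, 0.7]
opening: 0.599
finger_force: 0.0
```

Call:
servo_tool(rows=[[-3.6,3.2,0,0],[-3.6,3.2,0,0],[-3.6,3.2,0,0],[-3.6,3.2,0,0],[-3.6,3.2,0,0],[-3.6,3.2,0,0],[-3.6,3.2,0,0],[-3.6,3.2,0,0]])

```text
clock: 3.1
position: [591.4, 97.0, 405.0]
eef_rot: [-0.679, 3.067, 0.0]
contact_force: [1.0, -0.7, -0.1]
opening: 0.599
finger_force: 0.0
```

Call:
servo_tool(rows=[[0,0,2.5,8],[0,0,2.5,8],[0,0,2.5,8],[0,0,2.5,8],[0,0,0,0],[0,0,0,0]])

```text
clock: 3.85
position: [591.4, 95.5, 305.7]
eef_rot: [0.187, 3.135, 0.0]
contact_force: [-0.1, -0.5, 0.6]
opening: 0.599
finger_force: 0.0
```

Run:
```python
from h import *
goal((560,130.2),np.radians(-7.8),40,-31.5,290)
s=env.sense();p=imaging.snapshot("wrist");T=np.eye(4);T[:3,:3]=Ro.from_rotvec(s["eef_rot"]).as_matrix();T[:3,3]=s["position"]
M=T@np.array(p["mount"]); p["R"]=M[:3,:3].T; p["t"]=-M[:3,:3].T@M[:3,3]
save(p,"w1.png"); print(np.array(p["mount"]).round(2))
for t in("key_top","lip","blade_mid","ramp_end"):
    for o in imaging.place_of(p,t)[:2]:
        uv=np.array(o["at"])*[512,384]
        try: print(t,round(o["conf"],2),uv.round(1),world(p,uv).round(1))
        except Exception as e: print(t,uv,e)
for t in("key",):
  for o in imaging.outline_of(p,t)[:1]:
    print(o["conf"],o["bbox"])
```

```text
pos [591.4  95.5 305.7] goal [595.4  93.6 290. ] tool shift cm [-0.42 -0.15  1.57] roll deg 1.0 q [ 0.49  0.32 -0.29  0.   -0.96 -2.18] F [-0.09 -0.53  0.64] open 0.599 t 3.85
[[-0.993  0.119  0.001]
 [ 0.119  0.993  0.   ]
 [-0.001  0.    -1.   ]]
[[-0.   -0.96 -0.28 73.27]
 [ 1.    0.   -0.   -0.89]
 [ 0.   -0.28  0.96 29.84]
 [ 0.    0.    0.    1.  ]]
key_top 0.92 [206.7 204.2] [587.4  61.2  61.3]
lip 0.95 [303.4 174.9] [576.8 132.3  51.4]
lip 0.58 [491.9 161.5] [582.  264.3  54.7]
blade_mid 0.76 [313.4  79.3] [513.4 136.8  90.2]
ramp_end 0.6 [290.3 254.5] [653.  119.   25.9]
0.79 [0.3895, 0.4208, 0.4412, 0.5617]
```

View pics/w1.png

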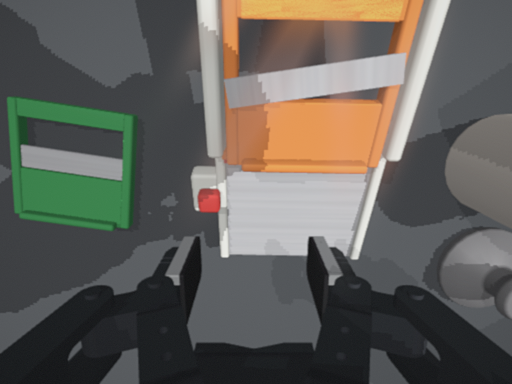

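Run:
```python
from h import *
p=imaging.snapshot("wrist"); Z=p["range_z"];K=np.array(p["camera_matrix"])
v,u=np.mgrid[:384,:512]
C=np.stack([u,v,np.ones_like(u)],-1)@np.linalg.inv(K).T*Z[...,None]
M=np.array(p["mount"]); X=C@M[:3,:3].T+M[:3,3]
m=(Z>0)&(X[...,2]>130)&(X[...,2]<190)&(abs(X[...,0])<30)&(abs(X[...,1])<70)
for s in(-1,1):
    Y=X[m&(X[...,1]*s>0)]; print(s,len(Y),Y.min(0).round(1),Y.max(0).round(1))
    for a in range(130,190,5):
        q=Y[(Y[:,2]>=a)&(Y[:,2]<a+5)]
        if len(q): print(a,len(q),np.percentile(q,[2,98],axis=0).round(1).tolist())
```

```text
-1 2085 [-11.1 -40.6 130. ] [ 12.5 -26.4 170.4]
130 454 [[-8.0, -32.8, 130.5], [12.1, -26.5, 134.8]]
135 302 [[-9.4, -39.3, 135.1], [12.1, -26.5, 139.9]]
140 310 [[-9.5, -39.9, 140.1], [12.0, -26.5, 144.8]]
145 284 [[-9.3, -39.9, 145.1], [12.1, -26.6, 149.9]]
150 262 [[-9.0, -40.0, 150.1], [12.1, -26.6, 154.9]]
155 225 [[-9.1, -39.7, 155.1], [12.0, -26.6, 159.7]]
160 175 [[-9.0, -38.3, 160.1], [12.0, -26.6, 165.0]]
165 72 [[-8.7, -32.7, 165.1], [11.6, -26.6, 169.1]]
170 1 [[4.5, -27.1, 170.4], [4.5, -27.1, 170.4]]
1 2098 [-10.8  24.1 130. ] [ 12.6  38.4 169.8]
130 463 [[-7.4, 24.3, 130.4], [12.2, 30.8, 134.9]]
135 293 [[-9.6, 24.3, 135.2], [12.1, 37.3, 139.9]]
140 330 [[-9.0, 24.3, 140.1], [12.1, 37.7, 144.9]]
145 274 [[-9.2, 24.3, 145.1], [12.0, 37.6, 149.9]]
150 264 [[-9.2, 24.3, 150.1], [12.0, 37.7, 154.9]]
155 220 [[-9.4, 24.3, 155.2], [12.0, 37.6, 159.9]]
160 177 [[-9.3, 24.3, 160.1], [12.0, 36.0, 164.9]]
165 77 [[-8.5, 24.3, 165.0], [11.7, 30.3, 169.4]]
```

```bash
python3 -c "
from h import *
goal((560.3,130),np.radians(-7.8),40,-35,240)"
```

```text
pos [591.   95.4 305.3] goal [595.2  89.9 240. ] tool shift cm [-0.48 -0.5   6.53] roll deg 0.8 q [ 0.49  0.32 -0.29  0.   -0.96 -2.18] F [ 0.14 -0.12  0.42] open 0.6 t 4.2
[[-0.993  0.122  0.001]
 [ 0.122  0.993  0.   ]
 [-0.001  0.001 -1.   ]]
```

Call:
servo_tool(rows=[[-0.25,-0.25,1.5,0.4],[-0.25,-0.25,1.5,0.4],[0,0,1.5,0],[0,0,1.5,0],[0,0,0.5,0],[0,0,0,0],[0,0,0,0]])

```text
clock: 5.08
position: [595.5, 90.0, 240.2]
eef_rot: [0.214, 3.133, 0.0]
contact_force: [0.1, -0.0, -0.1]
opening: 0.599
finger_force: 0.0
```

Run:
```python
from h import *
goal((560.3,130),np.radians(-7.8),40,-35,240)
p=imaging.snapshot("wrist");save(p,"w2.png")
```

```text
pos [595.5  90.  240.2] goal [595.2  89.9 240. ] tool shift cm [ 0.03 -0.01  0.02] roll deg -0.0 q [ 0.47  0.39 -0.35  0.   -0.82 -2.18] F [ 0.15 -0.05 -0.08] open 0.599 t 5.075
[[-0.991  0.136  0.001]
 [ 0.136  0.991  0.   ]
 [-0.001  0.    -1.   ]]
```

View pics/w2.png

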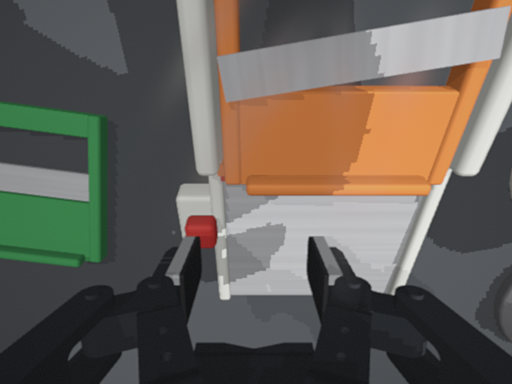

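Run:
```python
from h import *
p=imaging.snapshot("wrist"); Z=p["range_z"];K=np.array(p["camera_matrix"])
v,u=np.mgrid[:384,:512]
X=(np.stack([u,v,np.ones_like(u)],-1)@np.linalg.inv(K).T*Z[...,None])@np.array(p["mount"])[:3,:3].T+np.array(p["mount"])[:3,3]
h=cv2.cvtColor(p["img"],cv2.COLOR_RGB2HSV)
m=((h[...,0]<5)|(h[...,0]>174))&(h[...,1]>150)&(abs(u-202)<25)&(abs(v-230)<25)&(Z>0)
Y=X[m]; print(np.percentile(Y,[2,25,50,75,98],axis=0).round(1))
t=m&(X[...,2]<np.percentile(Y[:,2],30)); print(X[t].mean(0))
for o in imaging.place_of(p,"key_top")[:2]:
    uv=np.array(o["at"])*[512,384]; print(o["conf"],uv,X[int(uv[1]),int(uv[0])])
m=(Z>0)&(X[...,2]>166)&(X[...,2]<172)&(abs(X[...,0])<13)&(abs(X[...,1]+30)<8)&(h[...,1]<90)
print(m.sum(),X[m].min(0),X[m].max(0))
```

```text
[[ -1.2 -34.8 176.5]
 [  5.8 -30.2 178.2]
 [  9.6 -26.8 179.3]
 [ 12.2 -23.8 181. ]
 [ 13.9 -21.  184.9]]
[  8.9844618  -28.6032125  177.19998797]
0.68 [198.7072 239.616 ] [  9.91814343 -26.97576835 165.5369633 ]
35 [ -8.82192827 -33.50961872 166.02726995] [ 11.20942217 -26.61868653 168.86661353]
```

Call:
servo_tool(rows=[[0,0.1,0.2,0],[0,0,0.2,0],[0,0,0.2,0],[0,0,0.1,0],[0,0,0.1,0],[0,0,0,0]])

```text
clock: 5.98
position: [595.4, 90.8, 232.0]
eef_rot: [0.214, 3.134, -0.0]
contact_force: [-1.5, -0.0, 3.6]
opening: 0.606
finger_force: 1.4
```

Call:
servo_tool(rows=[[0,0,0.1,0],[0,0,0.1,0],[0,0,0.1,0],[0,0,0,0],[0,0,0,0]])

```text
clock: 6.6
position: [595.4, 90.8, 228.7]
eef_rot: [0.215, 3.134, 0.0]
contact_force: [-0.4, 0.2, 2.6]
opening: 0.599
finger_force: 1.2
```

Run:
```python
from h import *
goal((560.3,130),np.radians(-7.8),40,-35,240)
p=imaging.snapshot("wrist");save(p,"w3.png")
```

```text
pos [595.4  90.8 228.7] goal [595.2  89.9 240. ] tool shift cm [ 0.01 -0.1  -1.13] roll deg -0.0 q [ 0.48  0.41 -0.36 -0.   -0.8  -2.18] F [-0.44  0.23  2.62] open 0.599 t 6.6
[[-0.991  0.136  0.   ]
 [ 0.136  0.991  0.   ]
 [-0.     0.    -1.   ]]
```

View pics/w3.png

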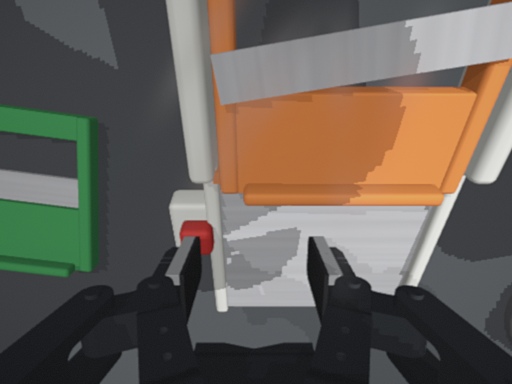

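The key is in contact with the left fingertip (about col 195, row 245). The cassette is still latched, with its lip at row 195. I'll press on.

Call:
servo_tool(rows=[[0,0,0.1,0],[0,0,0.1,0],[0,0,0.1,0],[0,0,0,0],[0,0,0,0]])

```text
clock: 7.28
position: [595.4, 90.8, 225.7]
eef_rot: [-0.215, -3.134, -0.0]
contact_force: [-1.8, 1.1, 4.7]
opening: 0.603
finger_force: 2.3
```

Run:
```python
from h import *
goal((560.3,130),np.radians(-7.8),40,-35,240)
p=imaging.snapshot("wrist");save(p,"w4.png")
```

```text
pos [595.4  90.8 225.7] goal [595.2  89.9 240. ] tool shift cm [ 0.01 -0.09 -1.43] roll deg -0.0 q [ 0.48  0.41 -0.37 -0.   -0.79 -2.18] F [-1.78  1.09  4.68] open 0.603 t 7.275
[[-0.991  0.136 -0.   ]
 [ 0.136  0.991  0.   ]
 [ 0.     0.    -1.   ]]
```

View pics/w4.png

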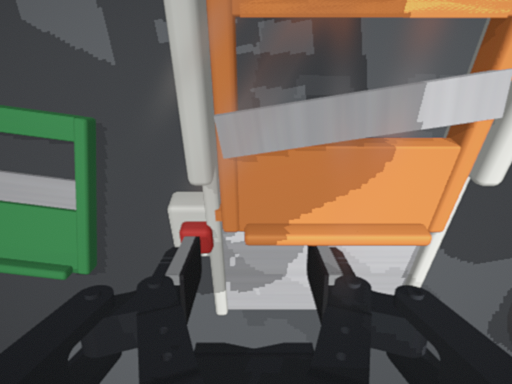

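The cassette has come out: its lip is at row 235, right at the stop finger (about col 322, row 245). Next I'll check that it rests there.

Call:
servo_tool(rows=[[0,0,0,0],[0,0,0,0],[0,0,0,0],[0,0,0,0],[0,0,0,0],[0,0,0,0],[0,0,0,0],[0,0,0,0]])

```text
clock: 8.32
position: [595.4, 90.8, 225.7]
eef_rot: [0.215, 3.134, 0.0]
contact_force: [-0.6, 0.1, 4.9]
opening: 0.603
finger_force: 2.3
```

Run:
```python
from h import *
goal((560.3,130),np.radians(-7.8),40,-35,240)
p=imaging.snapshot("wrist");save(p,"w5.png")
```

```text
pos [595.4  90.8 225.7] goal [595.2  89.9 240. ] tool shift cm [ 0.01 -0.09 -1.43] roll deg -0.0 q [ 0.48  0.41 -0.37 -0.   -0.79 -2.18] F [-0.64  0.09  4.85] open 0.603 t 8.325
[[-0.991  0.136  0.   ]
 [ 0.136  0.991  0.   ]
 [-0.     0.    -1.   ]]
```

Call:
servo_tool(rows=[[0,0,0,0],[0,0,0,0],[0,0,0,0],[0,0,0,0],[0,0,0,0],[0,0,0,0],[0,0,0,0],[0,0,0,0]])

```text
clock: 9.38
position: [595.4, 90.8, 225.7]
eef_rot: [0.215, 3.134, -0.0]
contact_force: [-1.0, 0.4, 5.0]
opening: 0.601
finger_force: 2.3
```

Run:
```python
from h import *
goal((560.3,130),np.radians(-7.8),40,-35,240)
q=imaging.snapshot("wrist");save(q,"w6.png")
b=cv2.imread("pics/w5.png")[:,:,::-1]
for I in(cv2.imread("pics/w4.png")[:,:,::-1],b,q["img"]):
    h=cv2.cvtColor(np.ascontiguousarray(I),cv2.COLOR_RGB2HSV); m=(h[...,0]>6)&(h[...,0]<22)&(h[...,1]>150)
    print([np.where(m[:,c])[0].max() for c in(260,280,300)])
```

```text
pos [595.4  90.8 225.7] goal [595.2  89.9 240. ] tool shift cm [ 0.01 -0.09 -1.43] roll deg -0.0 q [ 0.48  0.41 -0.37  0.   -0.79 -2.18] F [-1.04  0.43  5.03] open 0.601 t 9.375
[[-0.991  0.136  0.   ]
 [ 0.136  0.991 -0.   ]
 [-0.    -0.    -1.   ]]
[np.int64(244), np.int64(244), np.int64(244)]
[np.int64(244), np.int64(244), np.int64(244)]
[np.int64(244), np.int64(244), np.int64(244)]
```

View pics/w6.png

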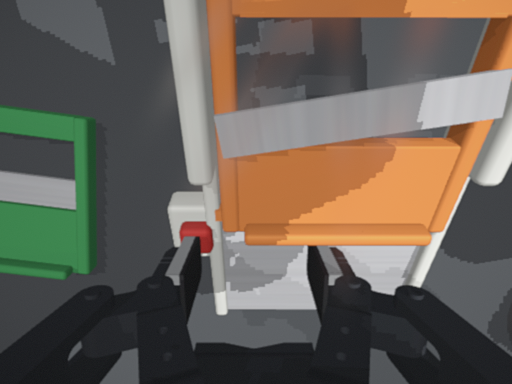

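The cassette hasn't moved for 2 s. Its lip stays at row 244, against the stop finger and well short of the ramp end, so I'm handing in.

```bash
python3 -c "
from cell import job_done
print(job_done())"
```

```text
the job is handed in; nothing more can be done
None
```

I pressed the release key with one finger, and the other stopped the cassette about 20 mm down the ramp by its plastic front lip; it stayed still for 2 s, and I handed the job in with the finger still holding it.

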